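Clamp the work and index the drill guide

TASK

The wood offcut already lies in the drilling jig: press the half-open hold-down clamp fully down onto it. Then take the drill-guide carriage by its upright grip tab and slide it along the rail towards the clamp until you feel its spring plunger click into the notch (its place is not marked), and finish while still gripping the tab, with the carriage at rest in the notch, the clamp still down and the offcut still in its bed; do not disturb the loose things around the jig.

Things in the scene. Friction and masses are not known exactly. Their poses are not given: they have to be found in the camera images.
- jig: Fixed drilling jig: plywood board 165 (x) x 340 (y) x 18 mm, origin at the underside, z up; place and yaw vary. Jig frame, m: bed floor (-0.025, 0, 0.018); aluminium rail along y at x = 0.051, top z = 0.040, 50 mm high end plates at y = -0.096 and 0.156; clamp bracket at y = -0.150.
- clamp (a joint): Hinge of the hold-down clamp (rad): 0 is fully down, its rubber foot on the offcut; grows as it opens upwards; starts at 0.5 to 0.75. Stiff hinge (0.2 N m) keeps it where it is left. Flat steel bar 20 mm wide, 130 mm from hinge to tip, black rubber sleeve on the outer half.
- clamp_hinge (a point): On the clamp's hinge axis, which lies along the jig's x, at (-0.025, -0.150, 0.052) in the jig's frame. Closed, the bar runs from here to jig +y.
- clamp_push (a point): Push point: middle of the upper face of the clamp's rubber sleeve, 85 mm from the hinge along the bar (moves with the clamp). Closed it is at (-0.025, -0.065, 0.0595) in the jig's frame; pushing straight down there from above (about 3 N) closes the clamp from any start.
- carriage: Drill-guide carriage on the rail, axes as the jig's; origin at table height at jig x = 0.050, and y = 0.120 at the end away from the clamp; slides to jig -y as far as y = 0.005, drag about 1 N when moved slowly; starts at y = 0.095 to 0.120. The one notch, hidden in the rail, is at y = 0.025 to 0.065, different each time. Aluminium block 50 x 50 mm, top at 62 mm, arm with a steel drill bush over the offcut.
- plunger (a joint): Drop of the spring plunger (m): about 0.0009 on the plain rail, 0.0048 at the notch's centre, 0.003 at 2 mm off it. The notch draws the carriage in with 3 to 11 N from up to 6 mm either side (it centres itself there if let loose); leaving it takes about 14 N. Round steel head 12 mm across, on the carriage 25 mm behind the tab (jig +x), top at 74 mm; it drops when seated.
- tab_center (a point): Grip point of the carriage's upright steel grip tab, 89 mm above the table, 11 mm nearer (jig -x) than the carriage's origin. Tab: 14 mm thick along the rail (jig y), 26 mm across it (jig x), from 62 to 108 mm above the table; its foot, 3 mm high, is 22 mm wide along the rail.
- work_center (a point): Centre of the sawn wood offcut (loose), 70 (jig x) x 130 (jig y) x 19 mm, lying in the jig's bed between low fences; its top is 37 mm above the table.
- screwdriver: Loose bystander: screwdriver, 200 mm long, lying on the desk in front of the jig. Leave it alone.
- sanding_block: Loose bystander: sanding block, 62 x 110 x 34 mm, right of the jig. Leave it alone.
- marker: Loose bystander: marker pen, 136 mm long, on the left of the desk. Leave it alone.

How it is judged:
By the outcome, as a careful person would: the job done as asked, in the order asked, and still so for the second after the job is handed in, while the arm keeps its last pose, push and grip.
It also fails if it takes over 64 s, if anything falls off the work surface, if the arm or the gripper's body presses on something with over 40 N, if the wrist force passes 120 N, or if a joint passes its speed limit or range.

ROBOT

A 7-joint arm with a two-finger parallel gripper is mounted at the origin on a cart in front of the work surface, level with it; the furniture and walls round the work are solid. World frame = base frame: x ahead of the robot, y to its left, z up, the work surface at z = 0. Lengths are in mm, angles in degrees, forces in N, time in s.
With the tool pointing down it reaches from about 425 to 800 mm from the base axis. Payload 8.3 kg.
Tool frame: the origin (TCP) lies midway between the tips of the shut fingers; the grasp point (between the pads) lies 19 mm behind it (arm.hold_point_z is the distance from the TCP to the grasp point, in mm); z points along the fingers, y is the line along which they close (so a half turn about z gives the same grasp; the last joint's range is limited). The gripper opens to 85 mm and grips with 20 to 120 N. Pads are 22 mm wide; open, the fingers measure 114 mm over their backs; the gripper's body (76 mm by 85 mm) begins 54 mm behind the grasp point. The pads swing forward as they close: fully open they stand 13 mm farther back than shut.
Start: joints at [72.943, 21.967, 0.94, 78.501, -0.361, 79.538, -2.664], TCP at [145.445, -607.823, 231.279] pointing down, gripper open.
Joint ranges: [-169.22, 169.22], [-14.56, 117.87], [-87.37, 89.26], [10.42, 133.3], [-82.24, 262.24], [0.94, 117.77], [-172.7, 172.7]. Speed limits (degrees/s): [136.94, 136.94, 172.46, 172.46, 180, 180, 180].

INTERFACE

Orientations are given as [roll, pitch, yaw] about the fixed x, y, z axes, in that order (R = Rz(yaw) Ry(pitch) Rx(roll)).
In Python, from station import arm gives the robot as it stands. The module is installed in compiled form; this text tells all that it offers.
- The arm moves only by the shell command python3 -m creep 'ROWS'. ROWS is JSON, a list of rows, each an object with "offset": the shift along the world's x, y, z normalised to -1 to 1, where 1 is 0.5 m, a list of three; "rotation": the turn, a rotation vector about the world's x, y, z normalised to -1 to 1, where 1 is 45 degrees, a list of three; "claw": the opening, from 0 (shut) to 1 (fully open). A call has 1 to 10 rows; each row is the pose to reach, as a shift and turn from the pose commanded when the call began; what a row does not reach only later rows make up. A row lasts 1/8 s, in which the tool goes at most 62.5 mm and 10.7 degrees, less where a joint would pass 70% of its speed; a pose out of reach is approached as far as the arm can. A call with a number of a shift or a turn outside -1 to 1 is refused whole. A call with a gripper value outside its range is refused whole. The fingers move at their own pace and stop on an object; the grip force is fixed at half the most. Time passes only in rows, so rows that repeat a pose let the fingers close. It gives the time, the measured TCP pose, the force, the opening and the grip force at its end, in the units of the state.
- arm.get_obs(): the state, without advancing time (a new reading comes with each control period).
- arm.grab_frame(name): name is "scene" or "top" or "wrist"; returns the picture (384x512x3 uint8, blue, green, red); there is no depth.
- arm.get_calibration(name): a dict with "K" (3x3 intrinsics, pixels), "R" (3x3) and "t" (3): a world point X has camera coordinates R X + t. Camera axes: x right, y down, z forward; pixel columns grow to the right and rows downward; lengths in mm; the calibration is good to about 2 mm. A picture is of the moment at which its call begins: read the wrist's pose just before it. get_calibration takes no time and is no camera call; for the wrist camera it gives the pose at the moment of the call.
- arm.hand_in(): hands the job in; it is judged then, once.
The state is a dict: "clock": time; "qpos": joint angles; "dq": joint speeds; "effort": joint torques, N m; "ee_pos": TCP position; "ee_rot": TCP orientation; "wrist_force": force on the tool from outside, world axes, zero at the start; "wrist_torque": the same for the moment, N m; "opening": finger opening in mm; "grip_force": force on a finger pad.
Only numpy, scipy, OpenCV 4.12 (cv2) and the standard library are available. Lean on these libraries where they do the work, as an engineer would, in place of code of your own. Each camera call takes 0.05 s, during which the arm holds its last target. There are 200 camera calls.

## Working session

There is one attempt and no reset: what is moved stays moved. The work goes in short steps, Python scripts to look and compute and a shell command to move; the robot and the scene stay as the last step left them, time stands still between calls to the robot, and variables do not carry over. Pictures are saved under pics/ and viewed, at most 10 in all, crops included, and the job is handed in when it is done.

```bash
mkdir -p pics; python3 - <<'E'
from station import arm
import cv2, numpy as np
o=arm.get_obs(); print(o['clock'],o['ee_pos'],o['ee_rot'],o['opening'])
a=arm.grab_frame("top"); b=arm.grab_frame("scene")
cv2.imwrite('pics/top.png',a); cv2.imwrite('pics/scene.png',b)
for n in("top","scene"):
  c=arm.get_calibration(n); print(n,np.round(c['K'],1).tolist(),np.round(c['R'],3).tolist(),np.round(c['t'],1).tolist())
E
```

```text
0.0 [ 145.33191956 -607.3476015   230.26657155] [-1.79887725e+02  2.33252783e-03  1.34578047e+01] 85.25089471245917
top [[431.9, 0.0, 250.7], [0.0, 431.9, 195.4], [0.0, 0.0, 1.0]] [[0.015, -1.0, -0.015], [-0.987, -0.013, -0.157], [0.157, 0.017, -0.987]] [25.9, 525.7, 1106.6]
scene [[408.0, 0.0, 254.0], [0.0, 408.0, 196.9], [0.0, 0.0, 1.0]] [[-0.743, -0.67, 0.005], [-0.504, 0.554, -0.662], [0.441, -0.494, -0.749]] [411.7, 323.5, 1062.5]
```

View pics/top.png

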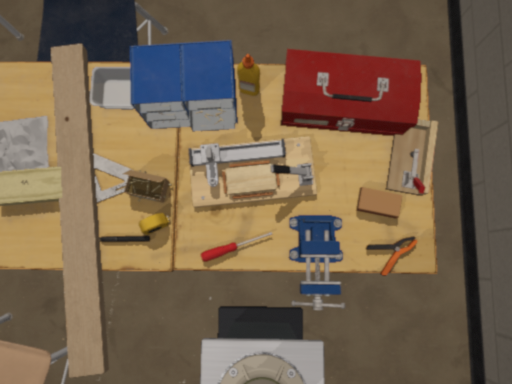

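View pics/scene.png

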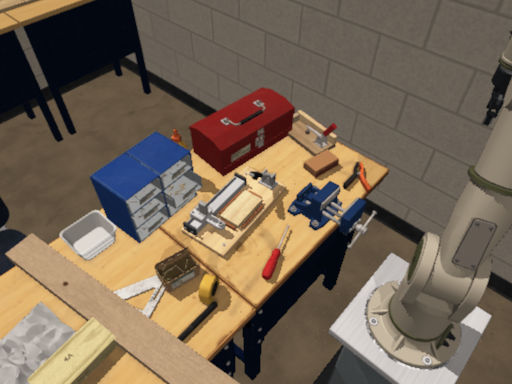

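The top view shows the jig at about (190–316, 136–207). The rail is at the top, the carriage at the left near (212,160), and the clamp at the right near (295,172). The scene view agrees. I'll enlarge the jig.

```bash
python3 - <<'E'
import cv2
a=cv2.imread('pics/top.png')[125:217,180:325]
cv2.imwrite('pics/c1.png',cv2.resize(a,None,fx=5.5,fy=5.5,interpolation=cv2.INTER_CUBIC))
E
```

```text
(no output)
```

View pics/c1.png

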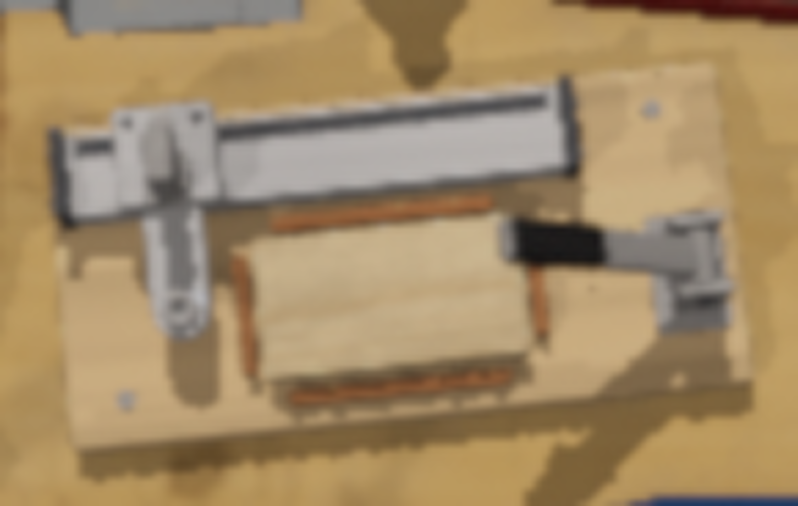

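Enlarged crop: the board's top corners are at (75,447), (748,380) and (712,65). The end plates are near x 58 and 570. The carriage block's top is about (112–218, 105–205), and the clamp bar's tip is at (508,240).

```bash
cat > h.py <<'E'
import numpy as np
from station import arm
def ray(name,u,v,z,c=None):
    c=c or arm.get_calibration(name); K,R,t=[np.array(c[k]) for k in 'KRt']
    o=-R.T@t; d=R.T@np.linalg.inv(K)@[u,v,1]; return o+d*(z-o[2])/d[2]
def fit(J,W):  # planar rigid jig->world
    J,W=np.array(J,float),np.array(W)[:,:2]; a,b=J.mean(0),W.mean(0)
    H=((J-a)[:,0]+1j*(J-a)[:,1]).conj()@((W-b)[:,0]+1j*(W-b)[:,1]); th=np.angle(H)
    R=np.array([[np.cos(th),-np.sin(th)],[np.sin(th),np.cos(th)]]); return th,R,b-R@a,W-((J@R.T)+b-R@a)
E
python3 - <<'E'
from h import *
P=lambda x,y,z: ray('top',180+x/5.5-.4,125+y/5.5-.4,z)
J=[(-82.5,170),(-82.5,-170),(82.5,-170)]
W=[P(75,447,18),P(748,380,18),P(712,65,18)]
th,R,t,r=fit(J,W); print(np.degrees(th),t,r)
inv=lambda p: R.T@(p[:2]-t)
for n,p in dict(pl=P(50,128,50),pr=P(562,80,50),prb=P(575,172,50),c1=P(112,108,62),c2=P(212,103,62),c3=P(218,205,62),c4=P(118,205,62),tip=P(508,240,110)).items(): print(n,p.round(1),inv(p).round(1))
print('push closed',R@[-25,-65]+t,'hinge',R@[-25,-150]+t,'tab',R@[39,110]+t)
c=arm.get_calibration('wrist');print((np.array(c['R'])@arm.get_obs()['ee_pos']+c['t']), np.round(c['R'],2), c['K'])
E
```

```text
6.368263155764727 [598.16029052  33.24921835] [[ 1.16190351 -3.99631276]
 [ 1.14603119  2.7787346 ]
 [-2.3079347   1.21757817]]
pl [651.5 202.2  50. ] [ 71.8 162. ]
pr [678.6 -48.1  50. ] [ 70.9 -89.8]
prb [632.4 -54.6  50. ] [ 24.2 -91.1]
c1 [658.6 170.4  62. ] [ 75.3 129.6]
c2 [661.6 122.   62. ] [72.9 81.1]
c3 [611.  117.7  62. ] [22.1 82.5]
c4 [610.4 165.9  62. ] [ 26.9 130.5]
tip [584.6 -20.4 110. ] [-19.4 -51.8]
push closed [580.52425231 -34.12266122] hinge [ 589.95232096 -118.59816963] tab [624.71861142 146.89628427]
[  0.371819    24.94035864 154.36137977] [[ 0.23 -0.97 -0.  ]
 [-0.94 -0.22  0.26]
 [-0.25 -0.06 -0.97]] [[298.89201351   0.         254.38223521]
 [  0.         298.89201351 189.08990011]
 [  0.           0.           1.        ]]
```

```bash
python3 -m creep '[{"offset":[0.04,0.05,0],"rotation":[0,0,-0.03],"claw":0.5},{"offset":[0.11,0.14,0.02],"rotation":[0,0,-0.06],"claw":0},{"offset":[0.18,0.23,0.04],"rotation":[0,0,-0.1],"claw":0},{"offset":[0.25,0.32,0.04],"rotation":[0,0,-0.158],"claw":0},{"offset":[0.32,0.41,0.04],"rotation":[0,0,-0.158],"claw":0},{"offset":[0.39,0.5,0.04],"rotation":[0,0,-0.158],"claw":0},{"offset":[0.46,0.59,0.04],"rotation":[0,0,-0.158],"claw":0},{"offset":[0.51,0.66,0.04],"rotation":[0,0,-0.158],"claw":0},{"offset":[0.54,0.7,0.04],"rotation":[0,0,-0.158],"claw":0},{"offset":[0.54,0.7,0.04],"rotation":[0,0,-0.158],"claw":0}]'
```

```text
clock: 1.35
ee_pos: [416.4, -255.7, 251.0]
ee_rot: [-180.0, 0.0, 6.6]
wrist_force: [0.2, -0.8, -0.4]
opening: -0.2
grip_force: 0.0
```

```bash
python3 -m creep '[{"offset":[0.05,0.07,0],"rotation":[0,0,0],"claw":0},{"offset":[0.12,0.16,0],"rotation":[0,0,0],"claw":0},{"offset":[0.19,0.25,0],"rotation":[0,0,0],"claw":0},{"offset":[0.26,0.34,0],"rotation":[0,0,0],"claw":0},{"offset":[0.31,0.41,0],"rotation":[0,0,0],"claw":0},{"offset":[0.328,0.44,0],"rotation":[0,0,0],"claw":0},{"offset":[0.328,0.44,0],"rotation":[0,0,0],"claw":0}]'
python3 - <<'E'
from h import *; import cv2,json
c=arm.get_calibration('wrist'); a=arm.grab_frame('wrist'); cv2.imwrite('pics/w1.png',a)
json.dump({k:np.array(v).tolist() for k,v in c.items()},open('w1.json','w')); print(arm.get_obs()['ee_pos'])
E
```

```text
clock: 2.22
ee_pos: [579.3, -38.1, 250.7]
ee_rot: [-180.0, 0.1, 6.4]
wrist_force: [-0.3, -0.7, -0.0]
opening: -0.1
grip_force: 0.0
[579.01061541 -39.55904105 250.90903837]
```

View pics/w1.png

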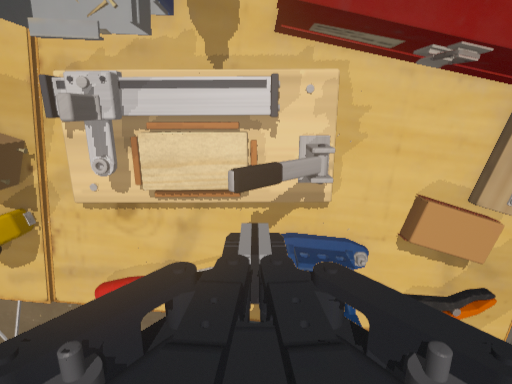

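Wrist view: the board's top corners are at (77,202), (331,202) and (338,69), and the right end plate's outer edge is at x≈278. The clamp bar is open, with its tip at (230,180) and the hinge at (318,160). The carriage is at (57–117, 70–120).

```bash
python3 - <<'E'
from h import *; import json,cv2
c=json.load(open('w1.json'))
P=lambda x,y,z: ray('wrist',x,y,z,c)
J=[(-82.5,170),(-82.5,-170),(82.5,-170)]
W=[P(77,202,18),P(331,202,18),P(338,69,18)]
th,R,t,r=fit(J,W); print(np.degrees(th),t,r)
inv=lambda p: (R.T@(p[:2]-t)).round(1)
for n,p in dict(plr=P(278,73,50),prb=P(278,115,50),pl=P(42,76,50),wl=P(139,190,37),wr=P(247,190,37),bush=P(102,167,62)).items(): print(n,inv(p))
print('tiph by angle',[(a,inv(P(230,180,52+130*np.sin(a)+4))) for a in(.5,.6,.7)],[-150+130*np.cos(a) for a in(.5,.6,.7)])
print('push',R@[-25,-65]+t,'tab105',R@[39,105]+t)
a=cv2.imread('pics/w1.png')[55:190,30:150]; cv2.imwrite('pics/c2.png',cv2.resize(a,None,fx=4.4,fy=4.4,interpolation=cv2.INTER_CUBIC))
E
```

```text
6.577779806855045 [599.2435593   32.96326595] [[ 2.06136017 -4.33882099]
 [-0.19150366  1.33773392]
 [-1.86985652  3.00108708]]
plr [ 73.4 -94.1]
prb [ 29.5 -94.7]
pl [ 71.6 160.8]
wl [-59.9  74.6]
wr [-60.5 -58.9]
bush [-26.1 103.4]
tiph by angle [(0.5, array([-28.6, -45.1])), (0.6, array([-26., -46.])), (0.7, array([-23.6, -46.9]))] [np.float64(-35.914266954251545), np.float64(-42.70637006174182), np.float64(-50.5705156530165)]
push [581.85400093 -34.4726537 ] tab105 [625.95888351 141.73960277]
```

View pics/c2.png

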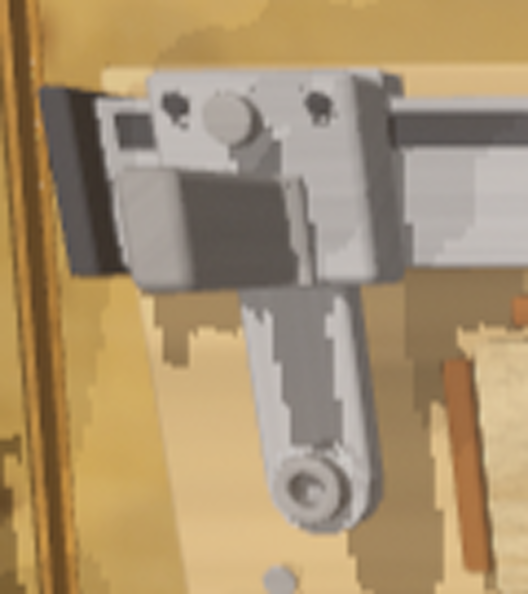

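```bash
python3 -m creep '[{"offset":[0.004,0.006,-0.06],"rotation":[0,0,0],"claw":0},{"offset":[0.006,0.008,-0.16],"rotation":[0,0,0],"claw":0},{"offset":[0.006,0.008,-0.22],"rotation":[0,0,0],"claw":0},{"offset":[0.006,0.008,-0.25],"rotation":[0,0,0],"claw":0},{"offset":[0.006,0.008,-0.28],"rotation":[0,0,0],"claw":0},{"offset":[0.006,0.008,-0.3],"rotation":[0,0,0],"claw":0},{"offset":[0.006,0.008,-0.32],"rotation":[0,0,0],"claw":0},{"offset":[0.006,0.008,-0.34],"rotation":[0,0,0],"claw":0},{"offset":[0.006,0.008,-0.355],"rotation":[0,0,0],"claw":0},{"offset":[0.006,0.008,-0.365],"rotation":[0,0,0],"claw":0}]'
python3 - <<'E'
from h import *
o=arm.get_obs(); print(o['wrist_force'],o['wrist_torque'])
# tab & plunger from w1
import json
c=json.load(open('w1.json')); print(ray('wrist',64.5,107.3,108,c),ray('wrist',82.7,81.8,74,c))
E
```

```text
clock: 3.52
ee_pos: [582.3, -33.6, 68.3]
ee_rot: [-180.0, 0.0, 6.4]
wrist_force: [-0.1, -0.1, 2.6]
opening: 0.2
grip_force: 0.8
[-0.06593039 -0.09125539  2.59037835] [ 0.26630966  0.09398296 -0.02552238]
[625.22843916 143.09386909 108.        ] [650.26341295 144.23916399  74.        ]
```

Touching the bar at 2.6 N, so it is on its way down. I'll keep pressing gently.

```bash
python3 -m creep '[{"offset":[0,0,-0.008],"rotation":[0,0,0],"claw":0},{"offset":[0,0,-0.014],"rotation":[0,0,0],"claw":0},{"offset":[0,0,-0.018],"rotation":[0,0,0],"claw":0},{"offset":[0,0,-0.018],"rotation":[0,0,0],"claw":0}]'
```

```text
clock: 4.03
ee_pos: [582.4, -34.1, 59.7]
ee_rot: [180.0, 0.0, 6.3]
wrist_force: [-0.8, 0.2, -0.0]
opening: -0.1
grip_force: 0.2
```

```bash
python3 -m creep '[{"offset":[0,0,-0.003],"rotation":[0,0,0],"claw":0},{"offset":[0,0,-0.005],"rotation":[0,0,0],"claw":0},{"offset":[0,0,-0.005],"rotation":[0,0,0],"claw":0}]'
```

```text
clock: 4.4
ee_pos: [582.5, -34.1, 59.5]
ee_rot: [179.9, -0.0, 6.3]
wrist_force: [-8.8, -0.3, 20.9]
opening: 0.0
grip_force: 10.5
```

The clamp is pressed home, at 21 N with z 59.5. Before going to the carriage I'll check the cabinet's clearance by triangulating its top front-right corner: top view about (234,92), scene view about (190,149).

```bash
python3 -m creep '[{"offset":[0,0,0.03],"rotation":[0,0,0],"claw":0},{"offset":[0,0,0.12],"rotation":[0,0,0],"claw":0},{"offset":[0,0,0.22],"rotation":[0,0,0],"claw":0.3},{"offset":[0,0,0.3],"rotation":[0,0,0],"claw":0.8},{"offset":[0,0,0.32],"rotation":[0,0,0],"claw":0.8},{"offset":[0,0,0.32],"rotation":[0,0,0],"claw":0.8}]'
python3 - <<'E'
from h import *; import cv2
for z in (0,50,100,150,200): print(z,ray('top',235,93,z)[:2].round(),ray('scene',190,149,z)[:2].round(), 'drawer bottom',ray('top',237,129,z)[:2].round())
a=arm.grab_frame('scene')[80:280,70:320]; cv2.imwrite('pics/s2.png',cv2.resize(a,None,fx=3,fy=3,interpolation=cv2.INTER_CUBIC))
E
```

```text
clock: 5.15
ee_pos: [582.6, -34.0, 217.6]
ee_rot: [180.0, -0.1, 6.3]
wrist_force: [-0.2, 0.6, -0.9]
opening: 68.6
grip_force: 0.0
0 [829.  84.] [925. -60.] drawer bottom [722.  76.]
50 [808.  81.] [879. -26.] drawer bottom [706.  73.]
100 [788.  78.] [833.   8.] drawer bottom [690.  70.]
150 [767.  75.] [788.  42.] drawer bottom [674.  68.]
200 [746.  72.] [742.  75.] drawer bottom [658.  65.]
```

View pics/s2.png

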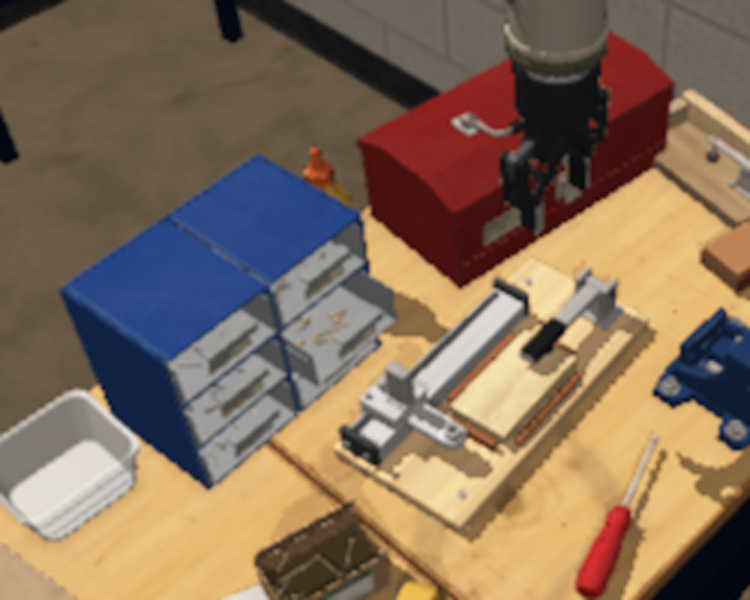

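The clamp bar now lies on the offcut at crop (560,335). One cabinet drawer is pulled out, but it clears the gripper path. Now to the carriage tab.

```bash
python3 -m creep '[{"offset":[0.012,0.05,0],"rotation":[0,0,0],"claw":0.8},{"offset":[0.04,0.16,0],"rotation":[0,0,0],"claw":0.8},{"offset":[0.065,0.27,0],"rotation":[0,0,0],"claw":0.8},{"offset":[0.08,0.335,0],"rotation":[0,0,0],"claw":0.8},{"offset":[0.085,0.353,0],"rotation":[0,0,0],"claw":0.8},{"offset":[0.085,0.353,0],"rotation":[0,0,0],"claw":0.8},{"offset":[0.085,0.353,-0.06],"rotation":[0,0,0],"claw":0.8},{"offset":[0.085,0.353,-0.12],"rotation":[0,0,0],"claw":0.8},{"offset":[0.085,0.353,-0.16],"rotation":[0,0,0],"claw":0.8}]'
python3 - <<'E'
from h import *; import cv2,json
c=arm.get_calibration('wrist'); a=arm.grab_frame('wrist'); cv2.imwrite('pics/w2.png',a); o=arm.get_obs()['ee_pos'];print(o)
json.dump({k:np.array(v).tolist() for k,v in c.items()},open('w2.json','w'))
for p in ([625.2,143.1,108],[*o[:2],108]):
  q=np.array(c['K'])@(np.array(c['R'])@p+c['t']); print(q[:2]/q[2])
E
```

```text
clock: 6.32
ee_pos: [624.5, 139.4, 135.2]
ee_rot: [179.9, 0.1, 6.2]
wrist_force: [-0.5, -0.1, 0.2]
opening: 68.4
grip_force: 0.0
[623.34514807 138.9905276  132.52247849]
[248.61785505 216.84373111]
[255.06460257 220.38619121]
```

View pics/w2.png

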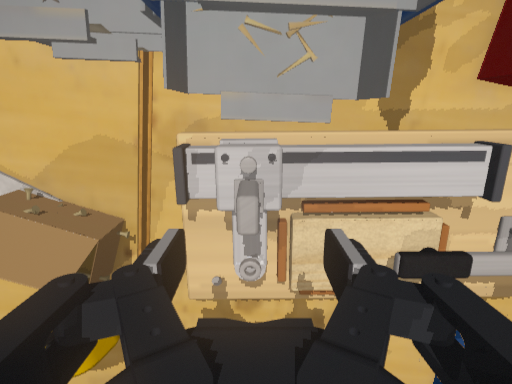

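The tab's top face is centred at about (248,214), where I predicted it, with the fingers either side. I'll descend and grip.

```bash
python3 -m creep '[{"offset":[0.003,0.006,-0.03],"rotation":[0,0,0],"claw":0.8},{"offset":[0.003,0.006,-0.08],"rotation":[0,0,0],"claw":0.8},{"offset":[0.003,0.006,-0.115],"rotation":[0,0,0],"claw":0.8},{"offset":[0.003,0.006,-0.122],"rotation":[0,0,0],"claw":0.8},{"offset":[0.003,0.006,-0.122],"rotation":[0,0,0],"claw":0.5},{"offset":[0.003,0.006,-0.122],"rotation":[0,0,0],"claw":0},{"offset":[0.003,0.006,-0.122],"rotation":[0,0,0],"claw":0},{"offset":[0.003,0.006,-0.122],"rotation":[0,0,0],"claw":0},{"offset":[0.003,0.006,-0.122],"rotation":[0,0,0],"claw":0}]'
```

```text
clock: 7.5
ee_pos: [627.0, 145.9, 77.4]
ee_rot: [-180.0, -0.1, 6.4]
wrist_force: [-1.7, -0.7, 4.8]
opening: 13.2
grip_force: 59.5
```

```bash
python3 -m creep '[{"offset":[0.001,-0.008,0],"rotation":[0,0,0],"claw":0},{"offset":[0.0025,-0.022,0],"rotation":[0,0,0],"claw":0},{"offset":[0.004,-0.036,0],"rotation":[0,0,0],"claw":0},{"offset":[0.006,-0.05,0],"rotation":[0,0,0],"claw":0},{"offset":[0.007,-0.06,0],"rotation":[0,0,0],"claw":0},{"offset":[0.0075,-0.064,0],"rotation":[0,0,0],"claw":0},{"offset":[0.0075,-0.064,0],"rotation":[0,0,0],"claw":0}]'
python3 -m creep '[{"offset":[0.0002,-0.002,0],"rotation":[0,0,0],"claw":0},{"offset":[0.0004,-0.004,0],"rotation":[0,0,0],"claw":0},{"offset":[0.0004,-0.004,0],"rotation":[0,0,0],"claw":0}]'
python3 -m creep '[{"offset":[0.0002,-0.002,0],"rotation":[0,0,0],"claw":0},{"offset":[0.0004,-0.004,0],"rotation":[0,0,0],"claw":0},{"offset":[0.0004,-0.004,0],"rotation":[0,0,0],"claw":0}]'
```

```text
clock: 8.38
ee_pos: [630.6, 114.3, 77.3]
ee_rot: [-180.0, -0.1, 6.4]
wrist_force: [-1.4, 1.5, 7.5]
opening: 13.2
grip_force: 59.8
clock: 8.75
ee_pos: [630.9, 112.1, 77.3]
ee_rot: [-180.0, -0.1, 6.4]
wrist_force: [-2.1, 0.3, 7.3]
opening: 13.1
grip_force: 59.9
clock: 9.12
ee_pos: [631.1, 110.1, 77.4]
ee_rot: [-180.0, -0.1, 6.4]
wrist_force: [-1.8, -0.5, 6.4]
opening: 13.4
grip_force: 59.9
```

```bash
python3 -m creep '[{"offset":[0.0002,-0.002,0],"rotation":[0,0,0],"claw":0},{"offset":[0.0004,-0.004,0],"rotation":[0,0,0],"claw":0}]'|grep -E "ee_pos|force"
python3 -m creep '[{"offset":[0.0002,-0.002,0],"rotation":[0,0,0],"claw":0},{"offset":[0.0004,-0.004,0],"rotation":[0,0,0],"claw":0}]'|grep -E "ee_pos|force"
python3 -m creep '[{"offset":[0.0002,-0.002,0],"rotation":[0,0,0],"claw":0},{"offset":[0.0004,-0.004,0],"rotation":[0,0,0],"claw":0}]'|grep -E "ee_pos|force"
```

```text
ee_pos: [631.4, 108.4, 77.4]
wrist_force: [0.1, 2.0, 6.4]
grip_force: 59.8
ee_pos: [631.5, 106.4, 77.3]
wrist_force: [-2.2, 0.9, 7.0]
grip_force: 59.8
ee_pos: [631.8, 104.4, 77.3]
wrist_force: [-1.4, 1.3, 5.9]
grip_force: 59.7
```

```bash
python3 -m creep '[{"offset":[0.0002,-0.002,0],"rotation":[0,0,0],"claw":0},{"offset":[0.0004,-0.004,0],"rotation":[0,0,0],"claw":0}]'|grep -E "ee_pos|wrist"
python3 -m creep '[{"offset":[0.0002,-0.002,0],"rotation":[0,0,0],"claw":0},{"offset":[0.0004,-0.004,0],"rotation":[0,0,0],"claw":0}]'|grep -E "ee_pos|wrist"
python3 -m creep '[{"offset":[0.0002,-0.002,0],"rotation":[0,0,0],"claw":0},{"offset":[0.0004,-0.004,0],"rotation":[0,0,0],"claw":0}]'|grep -E "ee_pos|wrist"
```

```text
ee_pos: [632.0, 102.4, 77.4]
wrist_force: [0.8, 2.4, 6.1]
ee_pos: [632.3, 100.6, 77.4]
wrist_force: [0.7, 4.8, 4.7]
ee_pos: [632.4, 99.4, 77.4]
wrist_force: [1.1, 5.1, 5.4]
```

```bash
python3 - <<'E'
from h import *; import cv2
print([np.round(arm.get_obs()[k],2) for k in('wrist_force','wrist_torque','ee_pos')])
a=arm.grab_frame('wrist'); print([np.round(arm.get_obs()[k],2) for k in('wrist_force','wrist_torque','ee_pos')])
cv2.imwrite('pics/w3.png',a)
E
```

```text
[array([1.06, 5.11, 5.36]), array([0.82, 0.02, 0.13]), array([632.38,  99.35,  77.36])]
[array([0.28, 3.38, 5.65]), array([0.64, 0.03, 0.11]), array([632.39,  99.34,  77.35])]
```

View pics/w3.png

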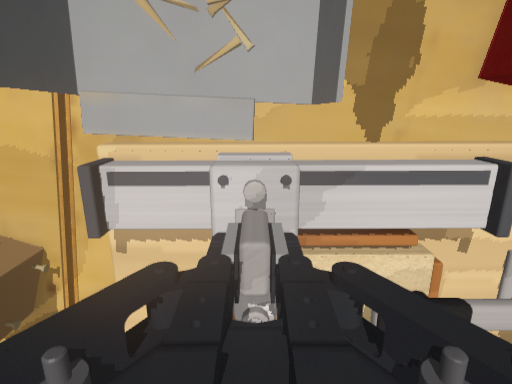

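The gripper holds the tab, the plunger head is at (255,192), and nothing is blocking the way. I'll go on in small steps.

```bash
python3 -m creep '[{"offset":[0.0001,-0.001,0],"rotation":[0,0,0],"claw":0},{"offset":[0.0002,-0.002,0],"rotation":[0,0,0],"claw":0}]'|grep -E "ee_pos|wrist"
python3 -m creep '[{"offset":[0.0001,-0.001,0],"rotation":[0,0,0],"claw":0},{"offset":[0.0002,-0.002,0],"rotation":[0,0,0],"claw":0}]'|grep -E "ee_pos|wrist"
```

```text
ee_pos: [632.5, 98.1, 77.3]
wrist_force: [-0.1, 2.0, 5.9]
ee_pos: [632.7, 96.9, 77.4]
wrist_force: [0.5, 3.8, 5.3]
```

```bash
for i in 1; do :; done
python3 -m creep '[{"offset":[0.0002,-0.002,0],"rotation":[0,0,0],"claw":0},{"offset":[0.0004,-0.003,0],"rotation":[0,0,0],"claw":0}]'|grep -E "ee_pos|wrist"
python3 -m creep '[{"offset":[0.0002,-0.002,0],"rotation":[0,0,0],"claw":0},{"offset":[0.0004,-0.003,0],"rotation":[0,0,0],"claw":0}]'|grep -E "ee_pos|wrist"
```

```text
ee_pos: [633.1, 93.1, 77.3]
wrist_force: [-0.6, -1.7, 7.4]
ee_pos: [633.5, 89.7, 77.3]
wrist_force: [1.0, -6.6, 7.3]
```

Now it is pulling in (−6.6 N, and the tool runs ahead of the command), so this is the notch. I'll ease on until the force balances.

```bash
python3 -m creep '[{"offset":[0.0001,-0.001,0],"rotation":[0,0,0],"claw":0},{"offset":[0.0001,-0.001,0],"rotation":[0,0,0],"claw":0}]'|grep -E "ee_pos|wrist"
python3 -m creep '[{"offset":[0.0001,-0.001,0],"rotation":[0,0,0],"claw":0},{"offset":[0.0001,-0.001,0],"rotation":[0,0,0],"claw":0}]'|grep -E "ee_pos|wrist"
python3 -m creep '[{"offset":[0.0001,-0.001,0],"rotation":[0,0,0],"claw":0},{"offset":[0.0001,-0.001,0],"rotation":[0,0,0],"claw":0}]'|grep -E "ee_pos|wrist"
```

```text
ee_pos: [633.5, 89.6, 77.3]
wrist_force: [-0.1, -6.0, 7.3]
ee_pos: [633.5, 89.6, 77.3]
wrist_force: [-1.0, -4.4, 7.3]
ee_pos: [633.5, 89.5, 77.4]
wrist_force: [0.1, -3.8, 6.1]
```

It's seated: the position holds at 89.5 while the force decays. About 1.5 mm more of command balances it.

```bash
python3 -m creep '[{"offset":[0.0001,-0.001,0],"rotation":[0,0,0],"claw":0},{"offset":[0.0002,-0.002,0],"rotation":[0,0,0],"claw":0},{"offset":[0.0002,-0.002,0],"rotation":[0,0,0],"claw":0}]'|grep -E "ee_pos|wrist"
python3 -m creep '[{"offset":[0.0001,-0.001,0],"rotation":[0,0,0],"claw":0},{"offset":[0.0001,-0.001,0],"rotation":[0,0,0],"claw":0},{"offset":[0.0001,-0.001,0],"rotation":[0,0,0],"claw":0}]'|grep -E "ee_pos|wrist|grip"
python3 - <<'E'
from h import *; import cv2
a=arm.grab_frame('wrist'); cv2.imwrite('pics/w4.png',np.hstack([cv2.resize(cv2.imread('pics/w3.png')[140:240,200:310],None,fx=3.5,fy=3.5),cv2.resize(a[140:240,200:310],None,fx=3.5,fy=3.5)]))
cv2.imwrite('pics/s4.png',cv2.resize(arm.grab_frame('scene')[140:260,140:320],None,fx=4,fy=4))
E
```

```text
ee_pos: [633.5, 89.4, 77.3]
wrist_force: [1.2, -2.0, 7.0]
ee_pos: [633.5, 89.3, 77.3]
wrist_force: [-1.1, -0.6, 5.9]
grip_force: 59.9
```

View pics/w4.png

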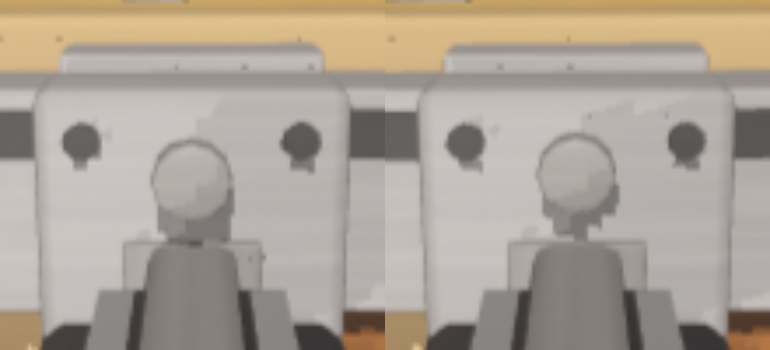

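View pics/s4.png

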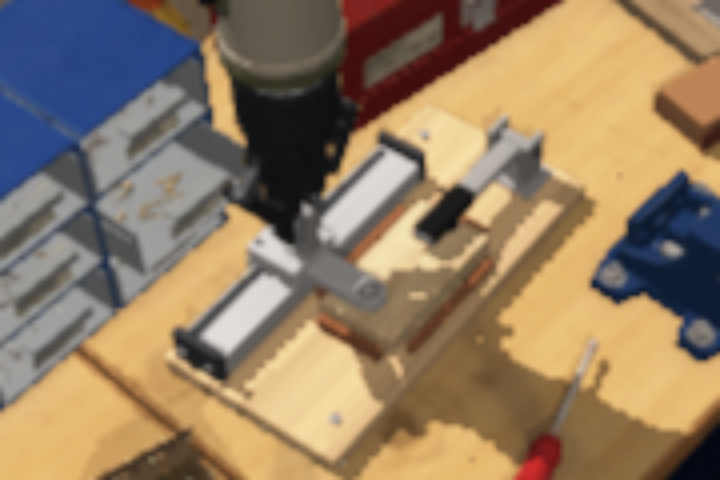

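The plunger head has dropped: its crop position moved from y=180 to 173, it looks smaller and its shadow is shorter. The along-rail force is near zero, the clamp is down and the offcut is in its bed.

```bash
python3 -c "
from station import arm
print(arm.get_obs()['wrist_force'],arm.hand_in())"
```

```text
the job is handed in; nothing more can be done
[ 1.07668087 -1.03773072  6.21606753] None
```

The job is handed in: the clamp is pressed down on the offcut, which is still in its bed, and the carriage rests in the notch with its plunger dropped and the gripper still holding the tab.

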